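# Open the oil filler of a grinder gear unit

## Task

Two green gear units stand on the bench, each with a steel cover plate that swivels on one screw. Swing the round cover sideways by its black knob, counter-clockwise seen from above, until the round oil filler port under it is completely uncovered, and leave it there. Leave the square gauge cover on the other unit shut.

Things in the scene. Friction and masses are not known exactly. Their poses are not given: they have to be found in the camera images.
- oil_cover (a joint): Round cover: steel disc 60 mm wide, 5 mm thick, on a 26 mm arm, level on top of a green gear unit (foot 190 x 130 mm, top at 100 mm; cover's upper face at 107 mm). Turns about one pivot screw 75 mm from the disc's centre. Angle in rad: 0 shut, grows counter-clockwise seen from above, stop at 1.75; starts at 0 to 0.12. Clears the 34 mm port from 0.64 on. Stays where left; 3 to 4 N at the knob moves it.
- oil_knob (a point): Centre (half-way up, 125 mm above the bench) of the black knob on the round cover: upright cylinder 16 mm in diameter, 36 mm high, on the middle of the disc, 75 mm from the pivot; foot at 107 mm, top at 143 mm above the bench. Moves with the cover. Its x axis points from the knob to the pivot, z up.
- oil_pivot (a point): Point on the round cover's pivot screw axis, level with the cover's upper face (107 mm above the bench), fixed on the unit; the screw head is 18 mm wide, 6 mm high. Its x axis points from the shut knob's place to the pivot, which is away from the robot give or take 35 degrees; z up.
- gauge_cover (a joint): The other unit's cover, to be left shut: square steel plate 58 x 58 x 5 mm on an arm, with the same knob and pivot screw, over a square gauge window. The units are otherwise alike; which stands to the left varies, their centres at least 0.3 m apart. Angle in rad: 0 shut, grows counter-clockwise; starts at 0 to 0.12.

How it is judged (in metres and radians):
At the end, for the whole second after the job is handed in: The round cover stands still, swung more than 0.65 rad from shut, so that the oil port is completely uncovered; the square gauge cover is still shut to within 0.25 rad (value of joint oil_cover above 0.65 rad and velocity of joint oil_cover between -0.05 and 0.05 rad/s and value of joint gauge_cover below 0.25 rad); the robot touches nothing.
It fails at once if the square gauge cover is swung away from its shut place (past 0.25 rad) (value of joint gauge_cover above 0.25 rad).
It also fails if it takes over 27 s, if anything falls off the work surface, if the arm or the gripper's body presses on something with over 40 N, if the wrist force passes 120 N, or if a joint passes its speed limit or range.

## Robot

A 6-joint arm with a two-finger parallel gripper is mounted at the origin on the work surface. World frame = base frame: x ahead of the robot, y to its left, z up, the work surface at z = 0. Lengths are in m, angles in degrees, forces in N, time in s.
With the tool pointing down it reaches from about 0.3 to 0.75 m from the base axis. Payload 8.5 kg.
Tool frame: the origin (TCP) lies midway between the tips of the shut fingers; the grasp point (between the pads) lies env.tcp_to_grasp behind it (env.tcp_to_grasp is the distance from the TCP to the grasp point, in m); z points along the fingers, y is the line along which they close (so a half turn about z gives the same grasp; the last joint's range is limited). The gripper opens to 85 mm and grips with 20 to 120 N. Pads are 22 mm wide; open, the fingers measure 114 mm over their backs; the gripper's body (76 mm by 85 mm) begins 54 mm behind the grasp point. The pads swing forward as they close: fully open they stand 13 mm farther back than shut.
Start: joints at [-80.862, 21.807, 74.336, -0, 83.858, -12.336], TCP at [0.201, -0.512, 0.194] pointing down, gripper open.
Joint ranges: [-178.18, 178.18], [-50.72, 133.34], [12.68, 142.11], [-81.47, 261.47], [9.98, 163.14], [-165.26, 165.26]. Speed limits (degrees/s): [136.94, 136.94, 180, 180, 180, 180].

## Interface

Orientations are given as a 3x3 rotation matrix whose columns are the frame's x, y, z axes.
In Python, from rig import observe, optics, job, env gives the robot as it stands. The module is installed in compiled form; this text tells all that it offers.
- The arm moves only by the shell command python3 -m jog 'ROWS' [FORCE]. ROWS is JSON, a list of rows, each a list of 7 numbers: the turn, a rotation vector about the tool's x, y, z in rad, then the shift along the tool's x, y, z in m, then the opening in per cent of the stroke, from 0 (shut) to 100 (fully open). A call has 1 to 10 rows; each row shifts and turns the commanded pose from where the row before left it, along the tool's axes as they then stand; what a row does not reach is not made up. A row lasts 1/8 s, in which the tool goes at most 62.5 mm and 10.7 degrees, less where a joint would pass 70% of its speed; a pose out of reach is approached as far as the arm can. A call is refused whole if a number of a shift passes 0.0625 or a number of a turn 0.188, either way. A call with a gripper value outside its range is refused whole. The fingers move at their own pace and stop on an object; FORCE is the grip in N (left out, the last holds). Time passes only in rows, so rows that do not move let the fingers close. It gives the time, the measured TCP pose, the force, the opening and the grip force at its end, in the units of the state.
- observe(): the state, without advancing time (a new reading comes with each control period).
- optics.get_image(name): name is "scene" or "top"; returns a dict with "pixels" (480x640x3 uint8, red, green, blue), "mtx" (3x3 intrinsics, pixels), "rvec" (rotation vector, rad) and "tvec" (3), from world to camera coordinates, as OpenCV has them. Camera axes: x right, y down, z forward; pixel columns grow to the right and rows downward; lengths in m; the calibration is good to about 2 mm. A picture is of the moment at which its call begins. There is no depth.
- job.close_job(): hands the job in; it is judged then, once.
The state is a dict: "time_s": time; "q": joint angles; "qvel": joint speeds; "joint_efforts": joint torques, N m; "position": TCP position; "tool_rot": TCP orientation; "ft_force": force on the tool from outside, world axes, zero at the start; "wrist_torque": the same for the moment, N m; "grip_width": finger opening in m; "gripper_force": force on a finger pad.
Only numpy, scipy, OpenCV 4.12 (cv2) and the standard library are available. Lean on these libraries where they do the work, as an engineer would, in place of code of your own. Each camera call takes 0.05 s, during which the arm holds its last target. There are 200 camera calls.

## Working session

There is one attempt and no reset: what is moved stays moved. The work goes in short steps, Python scripts to look and compute and a shell command to move; the robot and the scene stay as the last step left them, time stands still between calls to the robot, and variables do not carry over. Pictures are saved under pics/ and viewed, at most 10 in all, crops included, and the job is handed in when it is done.

```bash
mkdir -p pics && cat > h.py <<'E'
import numpy as np, cv2
from rig import observe, optics, job, env
def ray(im,uv,z):
    R=cv2.Rodrigues(np.array(im["rvec"],float))[0]; t=np.array(im["tvec"],float).ravel()
    d=R.T@np.linalg.inv(im["mtx"])@np.array([uv[0],uv[1],1.]); c=-R.T@t
    return c+d*(z-c[2])/d[2]
def proj(im,p):
    return cv2.projectPoints(np.array([p],float),np.array(im["rvec"],float),np.array(im["tvec"],float),np.array(im["mtx"],float),None)[0].ravel()
def save(im,n): cv2.imwrite("pics/"+n,im["pixels"][:,:,::-1])
E
python3 - <<'E'
from h import *
for n in("top","scene"): save(optics.get_image(n),n+"1.png")
s=observe(); print(s["time_s"],s["position"],np.round(s["tool_rot"],3),s["grip_width"],env.tcp_to_grasp)
E
```

```text
0.1 [ 0.20131898 -0.51150154  0.19296853] [[ 0.931  0.366 -0.   ]
 [ 0.366 -0.931  0.001]
 [ 0.    -0.001 -1.   ]] 0.08561494080526624 0.0187
```

View pics/top1.png

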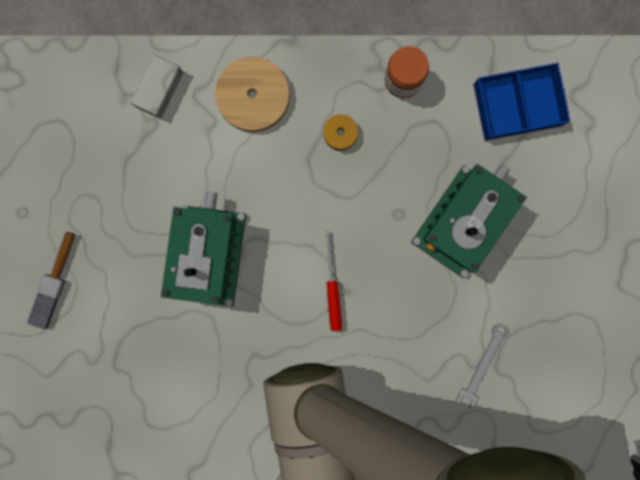

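View pics/scene1.png

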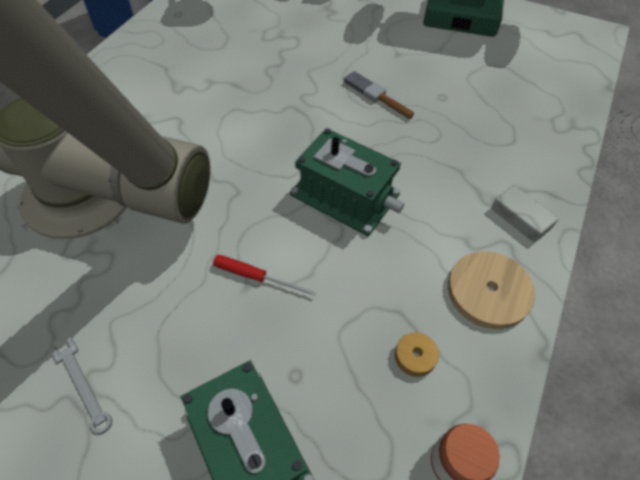

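The round cover is on the right-hand unit: in top, the disc is at about (468,232) with its knob at (472,231) and the pivot screw at (492,198). In scene, its knob is at (229,406) and the pivot at (255,461). The square cover is on the left unit, at (195,270) in top. Next I'll measure the knob and pivot.

```bash
python3 - <<'E'
from h import *
out=[]
for n,(u,v) in (("top",(471,231)),("scene",(229,406))):
    im=optics.get_image(n); p=im["pixels"]
    m=(p.max(2)<60).astype(np.uint8); m[:, :u-22]=0; m[:,u+22:]=0; m[:v-22]=0; m[v+22:]=0
    k,lab,st,ce=cv2.connectedComponentsWithStats(m)
    for i in range(1,k):
        if st[i,4]>15: print(n,st[i],ce[i],"z125",ray(im,ce[i],.125).round(4))
    w=((p.min(2)>85)&(np.ptp(p.astype(int),axis=2)<25)).astype(np.uint8)
    a=cv2.resize(p[max(0,v-60):v+60,u-70:u+90],None,fx=5,fy=5,interpolation=cv2.INTER_CUBIC)
    cv2.imwrite(f"pics/c_{n}.png",a[:,:,::-1])
im=optics.get_image("top")
piv=ray(im,(492,198),.113); disc=ray(im,(468,232.5),.107); print("pivot",piv.round(4),"disc",disc.round(4),np.linalg.norm((piv-disc)[:2]))
im=optics.get_image("scene"); print("pivot sc",ray(im,(255,461),.113).round(4))
E
```

```text
top [466 228  12   8  79] [471.5443038 231.4556962] z125 [ 0.5375 -0.2548  0.125 ]
scene [222 399  13  17 162] [227.7037037  406.74691358] z125 [ 0.54   -0.2548  0.125 ]
pivot [ 0.599  -0.2949  0.113 ] disc [ 0.5365 -0.2531  0.107 ] 0.07520940744973972
pivot sc [ 0.6043 -0.2955  0.113 ]
```

View pics/c_top.png

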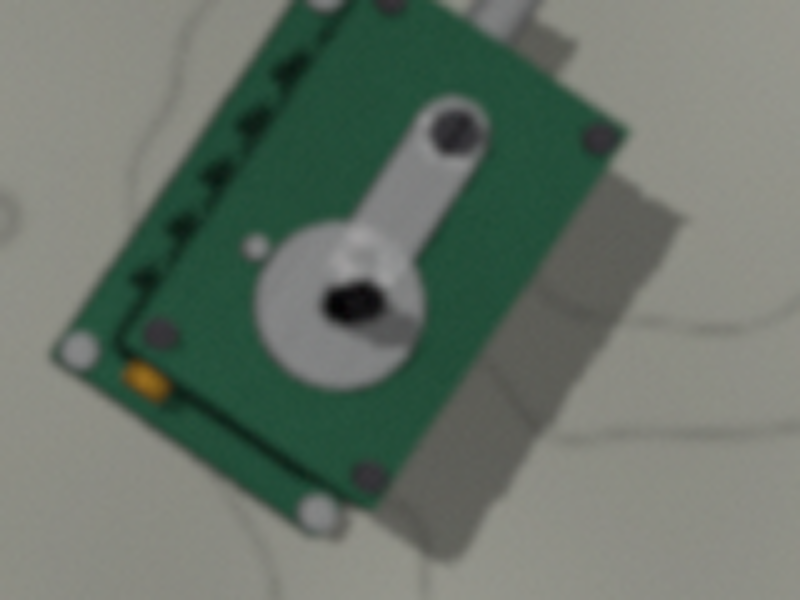

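```bash
python3 -m jog '[[0,0,0,0.041,-0.0115,0,55],[0,0,0,0.041,-0.0115,0,55],[0,0,0,0.041,-0.0115,0,55],[0,0,0,0.041,-0.0115,0,55],[0,0,0,0.041,-0.0115,0,55],[0,0,0,0.041,-0.0115,0,55],[0,0,0,0.041,-0.0115,0,55],[0,0,0,0.041,-0.0115,0,55],[0,0,0,0.041,-0.0115,0,55],[0,0,0,0.041,-0.0115,0,55]]' && python3 -m jog '[[0,0,0.136,0,0,0,55],[0,0,0.136,0,0,0,55],[0,0,0.136,0,0,0,55],[0,0,0.136,0,0,0,55],[0,0,0.136,0,0,0,55],[0,0,0.136,0,0,0,55],[0,0,0.136,0,0,0,55],[0,0,0,0,0,0,55]]'
python3 - <<'E'
from h import *
s=observe(); T=np.array(s["tool_rot"]); p=np.array(s["position"])
K=np.array([.5387,-.2546,.120]); P=np.array([.602,-.2955,.12])
r=P-K; t=np.cross([0,0,1],K-P); 
print(s["time_s"],p,T.round(3),s["grip_width"],"shift tool",T.T@(K-p),"yaw err of y vs tangent deg",np.degrees(np.arctan2(t[1],t[0])-np.arctan2(T[1,1],T[0,1])),s["q"])
save(optics.get_image("scene"),"scene2.png")
E
```

```text
time_s: 1.55
position: [0.5418, -0.2537, 0.1935]
tool_rot: [[0.931, 0.366, -0.0], [0.366, -0.931, 0.0], [-0.0, -0.0, -1.0]]
ft_force: [-0.2, -1.1, -0.0]
grip_width: 0.0471
gripper_force: 0.0
time_s: 2.55
position: [0.5408, -0.2547, 0.1934]
tool_rot: [[0.839, -0.545, -0.0], [-0.545, -0.839, 0.0], [-0.0, -0.0, -1.0]]
ft_force: [0.1, 0.2, 0.8]
grip_width: 0.0468
gripper_force: 0.0
2.55 [ 0.54075334 -0.25465585  0.19340477] [[ 0.839 -0.545 -0.   ]
 [-0.545 -0.839  0.   ]
 [-0.    -0.    -1.   ]] 0.04677594780348788 shift tool [-0.00173342  0.00107321  0.0734052 ] yaw err of y vs tangent deg 0.1341643686691044 [-3.65543895e+01  2.66871616e+01  6.63229354e+01  3.76164999e-04
  8.70048184e+01  8.64474515e+01]
```

View pics/scene2.png

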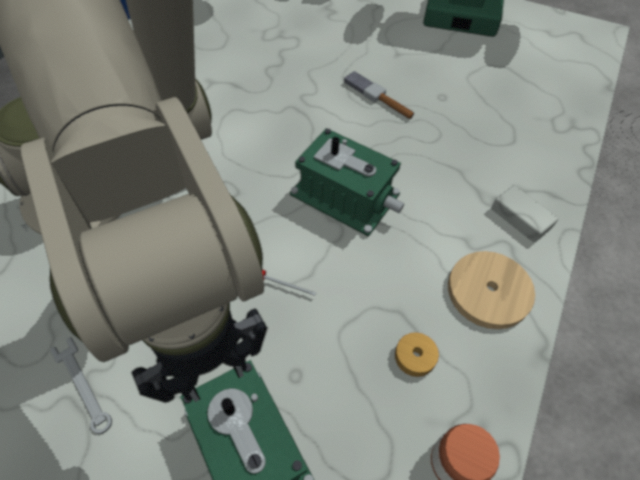

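The open fingertips, at about (190,393) and (240,368), straddle the knob at (229,406), and the scene is unchanged. I'll lower the gripper around the knob.

```bash
python3 -m jog '[[0,0,0,-0.002,0.001,0.012,55],[0,0,0,0,0,0.012,55],[0,0,0,0,0,0.012,55],[0,0,0,0,0,0.012,55],[0,0,0,0,0,0.012,55],[0,0,0,0,0,0.012,55],[0,0,0,0,0,0,55]]'; python3 - <<'E'
from h import *
save(optics.get_image("scene"),"scene3.png")
E
```

```text
time_s: 3.48
position: [0.5382, -0.2542, 0.1205]
tool_rot: [[0.838, -0.546, -0.002], [-0.546, -0.838, 0.001], [-0.002, -0.0, -1.0]]
ft_force: [-0.9, 0.2, 0.3]
grip_width: 0.047
gripper_force: 0.0
```

View pics/scene3.png

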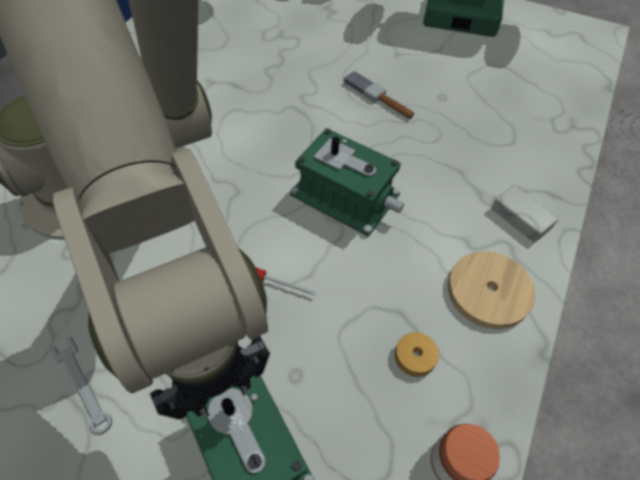

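```bash
python3 -m jog '[[0,0,-0.105,0.0004,0.0079,0,55],[0,0,-0.105,0.0004,0.0079,0,55],[0,0,-0.105,0.0004,0.0079,0,55],[0,0,-0.105,0.0004,0.0079,0,55],[0,0,-0.105,0.0004,0.0079,0,55],[0,0,-0.105,0.0004,0.0079,0,55]]'; python3 -m jog '[[0,0,-0.105,0.0004,0.0079,0,55],[0,0,-0.105,0.0004,0.0079,0,55],[0,0,-0.105,0.0004,0.0079,0,55],[0,0,-0.105,0.0004,0.0079,0,55],[0,0,-0.105,0.0004,0.0079,0,55],[0,0,-0.105,0.0004,0.0079,0,55],[0,0,0,0,0,0,55]]'; python3 - <<'E'
from h import *
s=observe();d=np.array(s["position"])[:2]-[.602,-.2955];print(np.linalg.norm(d),np.degrees(np.arctan2(d[1],d[0])))
save(optics.get_image("scene"),"scene4.png")
E
```

```text
time_s: 4.28
position: [0.5266, -0.3, 0.1222]
tool_rot: [[0.998, 0.056, 0.001], [0.056, -0.998, -0.001], [0.001, 0.001, -1.0]]
ft_force: [-0.1, -0.7, 0.0]
grip_width: 0.0469
gripper_force: 0.0
time_s: 5.15
position: [0.5433, -0.3435, 0.1219]
tool_rot: [[0.777, 0.63, 0.001], [0.63, -0.777, -0.001], [0.0, 0.001, -1.0]]
ft_force: [-1.0, 0.1, -0.1]
grip_width: 0.047
gripper_force: 0.0
0.07582792820123692 -140.68858899741434
```

View pics/scene4.png

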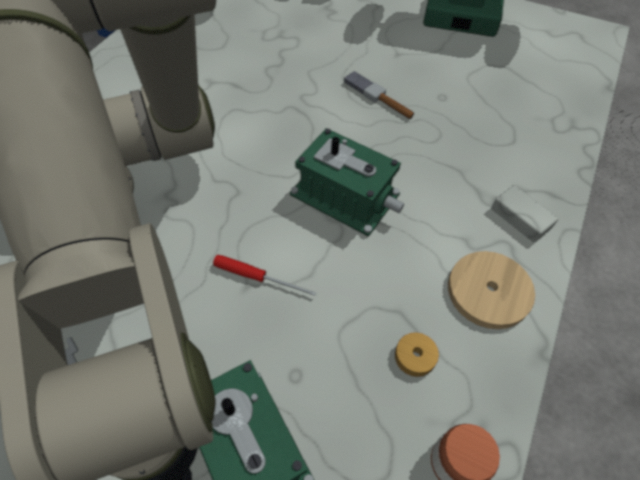

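The cover has not moved: its knob is still at (229,406), and no force was felt. I'll check where the tool really is compared with the projections.

```bash
python3 - <<'E'
from h import *
im=optics.get_image("scene")
for p in [(.5387,-.2546,.107),(.5387,-.2546,.143),(.5382,-.2542,.12),(.5382,-.2542,.19),(.602,-.2955,.113)]: print(p,proj(im,p).round(1))
Y=np.array([-.546,-.838,0])
for s in (-1,1): print("finger inner",proj(im,np.array([.5382,-.2542,.13])+s*.0235*Y).round(1))
b=cv2.imread("pics/scene3.png")[330:480,130:330]
a=cv2.imread("pics/scene2.png")[330:480,130:330]
t=optics.get_image("top"); print("knob top",proj(t,(.5387,-.2546,.143)))
c=t["pixels"][160:310,380:580,::-1]
z=lambda x,f:cv2.resize(x,None,fx=f,fy=f,interpolation=cv2.INTER_CUBIC)
cv2.imwrite("pics/cmp.png",np.vstack([np.hstack([z(a,2),z(b,2)]),np.hstack([z(c,2),z(im["pixels"][330:480,130:330,::-1],2)])]))
E
```

```text
(0.5387, -0.2546, 0.107) [228.7 409.8]
(0.5387, -0.2546, 0.143) [225.1 402.3]
(0.5382, -0.2542, 0.12) [227.3 406.8]
(0.5382, -0.2542, 0.19) [219.7 390.9]
(0.602, -0.2955, 0.113) [253.4 460.1]
finger inner [242.3 395.7]
finger inner [210.  413.8]
knob top [474.15203351 230.29641394]
```

View pics/cmp.png

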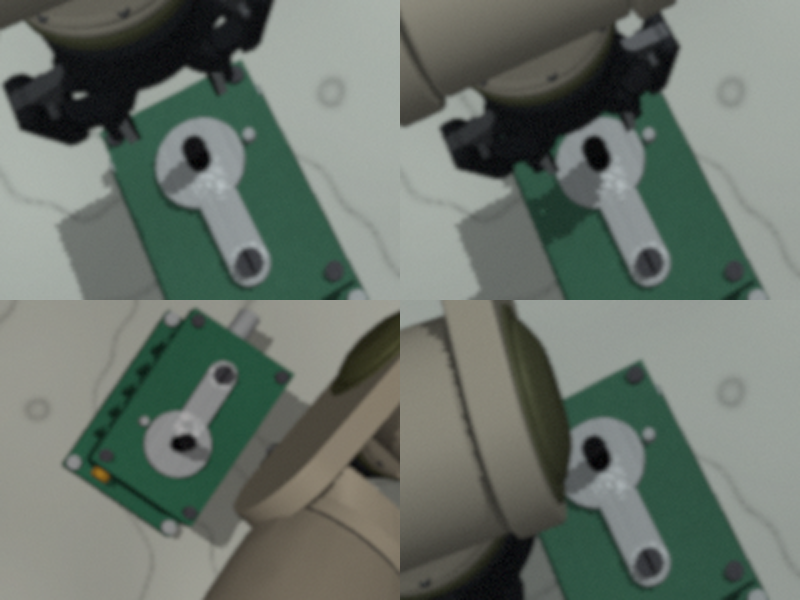

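```bash
python3 -m jog '[[0,0,0,0,0,-0.03,40],[0,0,0,0,0,-0.03,40],[0,0,0,0.0175,-0.024,0,40],[0,0,0,0.0175,-0.024,0,40],[0,0,0,0.0175,-0.024,0,40],[0,0,0,0,0,0,40]]'; python3 -m jog '[[0,0,0.18,0,0,0,40],[0,0,0.18,0,0,0,40],[0,0,0.18,0,0,0,40],[0,0,0.18,0,0,0,40],[0,0,0.18,0,0,0,40],[0,0,0.18,0,0,0,40],[0,0,0.18,0,0,0,40],[0,0,0,0,0,0,40]]'
python3 - <<'E'
from h import *
s=observe(); T=np.array(s["tool_rot"]); p=np.array(s["position"])
print("shift tool",T.T@(np.array([.5387,-.2546,.116])-p))
im=optics.get_image("scene")
print(proj(im,p),[proj(im,p+[0,0,.005]+k*.017*T[:,1]).round(1) for k in(-1,1)])
cv2.imwrite("pics/c5.png",cv2.resize(im["pixels"][330:450,140:300,::-1],None,fx=5,fy=5,interpolation=cv2.INTER_CUBIC))
E
```

```text
time_s: 6.05
position: [0.5383, -0.2523, 0.1822]
tool_rot: [[0.775, 0.632, 0.0], [0.632, -0.775, -0.0], [0.0, 0.0, -1.0]]
ft_force: [1.1, -0.3, 0.1]
grip_width: 0.0339
gripper_force: 0.0
time_s: 7.05
position: [0.5383, -0.2548, 0.1815]
tool_rot: [[0.838, -0.545, 0.0], [-0.545, -0.838, -0.0], [0.0, 0.0, -1.0]]
ft_force: [-0.2, -0.3, 0.1]
grip_width: 0.0341
gripper_force: 0.0
shift tool [ 0.00017985 -0.00042704  0.06551965]
[220.52796609 393.45891888] [array([232.5, 385.4]), array([207.2, 399.2])]
```

View pics/c5.png

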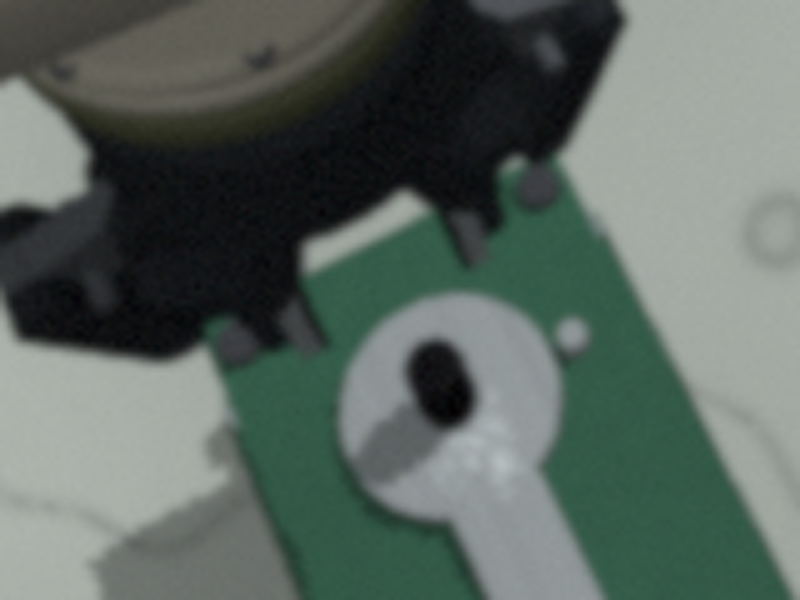

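The fingertips are at about (235,381) and (202,399), 2–3 px above where I expected them. That fits tips standing higher than assumed, so they skimmed over the knob. I'll go lower and close on the knob, using the grip width to tell whether it is held.

```bash
python3 -m jog '[[0,0,0,0.002,0,0.013,40],[0,0,0,0,0,0.013,40],[0,0,0,0,0,0.013,40],[0,0,0,0,0,0.013,40],[0,0,0,0,0,0.008,40],[0,0,0,0,0,0.006,40],[0,0,0,0,0,0,40]]' 20;  python3 -m jog '[[0,0,0,0,0,0,25],[0,0,0,0,0,0,10],[0,0,0,0,0,0,0],[0,0,0,0,0,0,0]]' 20
```

```text
time_s: 7.98
position: [0.54, -0.2552, 0.1152]
tool_rot: [[0.838, -0.546, -0.0], [-0.546, -0.838, 0.0], [-0.0, -0.0, -1.0]]
ft_force: [-0.4, -0.6, -0.1]
grip_width: 0.0343
gripper_force: 0.0
time_s: 8.48
position: [0.5401, -0.2553, 0.1156]
tool_rot: [[0.838, -0.546, 0.0], [-0.546, -0.838, -0.0], [0.0, -0.0, -1.0]]
ft_force: [0.1, 0.1, -0.4]
grip_width: -0.0002
gripper_force: 0.0
```

```bash
python3 - <<'E'
from h import *
im=optics.get_image("scene"); t=optics.get_image("top")
p=np.array(observe()["position"]); print("tcp proj",proj(im,p),proj(t,p))
z=lambda x,f:cv2.resize(x,None,fx=f,fy=f,interpolation=cv2.INTER_CUBIC)
cv2.imwrite("pics/c6.png",np.hstack([z(im["pixels"][360:440,190:270,::-1],5),z(t["pixels"][190:270,430:510,::-1],5)]))
E
```

```text
tcp proj [228.52345011 408.98382532] [470.42404855 230.32184105]
```

View pics/c6.png

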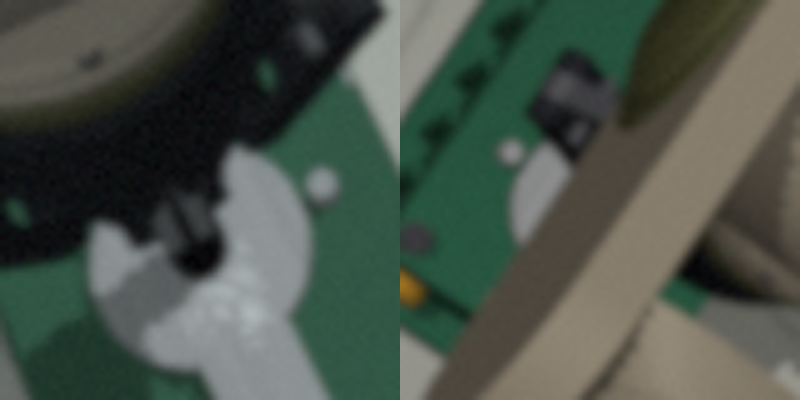

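The closed fingertips end at about (228,408) in scene and cover part of the knob, whose foot still shows at (230,412). They met nothing, so the tips must be above the knob. I'll feel downward gently, since force gives the height that one view cannot.

```bash
python3 - <<'E'
from h import *
for n in("scene","top"):
    im=optics.get_image(n); R=cv2.Rodrigues(np.array(im["rvec"],float))[0]; print(n,"cam",-R.T@np.ravel(im["tvec"]))
im=optics.get_image("scene")
for z in(.116,.13,.145): print(ray(im,(228,407.5),z).round(4))
E
python3 -m jog '[[0,0,0,0,0,0.002,0],[0,0,0,0,0,0,0]]'; python3 -m jog '[[0,0,0,0,0,0.002,0],[0,0,0,0,0,0,0]]'
```

```text
scene cam [ 0.71495726 -0.37099694  0.79015497]
top cam [ 0.49003137 -0.00822681  1.06644619]
[ 0.5385 -0.2539  0.116 ]
[ 0.5422 -0.2564  0.13  ]
[ 0.5461 -0.259   0.145 ]
time_s: 8.98
position: [0.5399, -0.2552, 0.1133]
tool_rot: [[0.838, -0.546, -0.0], [-0.546, -0.838, 0.0], [-0.001, 0.0, -1.0]]
ft_force: [-0.5, -0.1, -1.0]
grip_width: -0.0
gripper_force: 0.0
time_s: 9.22
position: [0.54, -0.2552, 0.1113]
tool_rot: [[0.838, -0.546, -0.0], [-0.546, -0.838, 0.0], [-0.0, -0.0, -1.0]]
ft_force: [-0.3, -0.1, -0.3]
grip_width: -0.0002
gripper_force: 0.0
```

```bash
for i in 1 ; do python3 -m jog '[[0,0,0,0,0,0.002,0],[0,0,0,0,0,0,0]]'; done | egrep 'pos|force'; python3 - <<'E'
from h import *
im=optics.get_image("scene"); p=im["pixels"][392:422,215:245]
print(p.max(2)[::1,::1])
E
```

```text
position: [0.54, -0.2552, 0.1093]
ft_force: [-0.4, 0.6, -0.2]
gripper_force: 0.0
[[ 14  20  14  17  17  18  12  15  20  16  17  14  14  15  13  15  15  15
   18  30  57  96 126 136 128 119 119 119 115 107]
 [ 15  17  18  17  13  21  18  17  14  16  14   9  21  15  14  13  21  17
   25  46  79 112 134 143 142 138 137 138 136 126]
 [ 17  18  13  20  17  17  17  10  18  17  16  17  12  19  15  14  15  18
   27  59 100 130 143 148 145 145 143 144 143 138]
 [ 17  21  17  16  17  12  18  17  12  17  18  16  20  16  17  15  12  17
   28  67 110 139 146 150 150 149 144 143 145 146]
 [ 16  17  15  18  18  17  17  16  14  17  15  12  14  18  16  20  19  21
   28  67 111 138 148 149 149 147 145 144 143 145]
 [ 17  17  16  19  18  16  17  18  18  15  18  17  16  18  17  17  23  18
   28  60 102 134 146 149 150 148 147 143 143 144]
 [ 21  20  17  14  22  15  19  16  16  22  26  23  20  19  19  22  23  17
   22  48  85 122 141 149 150 150 147 143 143 144]
 [ 15  13  18  16  16  17  19  20  24  27  35  35  24  25  29  27  20  23
   20  35  70 111 136 146 149 150 148 146 145 144]
 [ 17  17  16  16  
[... 2031 characters left out ...]
 86  88  98 115 132 142
  153 160 162 164 165 167 167 166 162 158 152 152]
 [ 97  97  96  96  94  94  95  95  94  95  96  96 100 112 131 149 159 164
  170 172 169 168 162 161 162 162 162 159 154 150]
 [ 97  95  97  96  95  94  93  93  95  93  95 100 113 130 146 160 167 168
  171 174 175 172 165 162 160 161 157 157 152 150]
 [ 95  95  97  96  95  93  93  92  94  95  96 107 126 143 153 161 164 165
  163 168 170 168 165 164 164 164 162 158 151 150]
 [ 95  96  96  96  95  94  94  95  97  98 102 116 135 147 156 157 158 162
  164 166 163 163 163 167 173 171 167 161 155 149]
 [ 95  95  98  96  96  95  95  97 103 110 120 133 145 155 160 158 156 159
  166 169 164 161 162 171 178 178 173 164 159 150]]
```

Every clue agrees: the tip's near edge is about 8 px higher than reported, nothing touched down to z 0.109, and the closed fingers passed over the knob. The tips must really stand about 35 mm above the reported TCP. I'll open and go down stepwise, watching the force.

```bash
python3 -m jog '[[0,0,0,0,0,0,40],[0,0,0,0,0,0,40],[0,0,0,0,0,0.003,40],[0,0,0,0,0,0.002,40],[0,0,0,0,0,0,40]]' | egrep 'time|pos|force|width'
```

```text
time_s: 10.15
position: [0.54, -0.2552, 0.1043]
ft_force: [1.4, 0.2, 0.5]
grip_width: 0.034
gripper_force: 0.0
```

```bash
python3 -m jog '[[0,0,0,0,0,0.002,40],[0,0,0,0,0,0.002,40],[0,0,0,0,0,0,40]]' | egrep 'time|pos|force|width'
```

```text
time_s: 10.52
position: [0.54, -0.2551, 0.1003]
ft_force: [0.3, -0.6, -0.1]
grip_width: 0.0343
gripper_force: 0.0
```

Nothing touched at z 0.100, below the cover's face, so the reading is confirmed to be off. I'll keep going down and try closing.

```bash
python3 -m jog '[[0,0,0,0,0,0.003,40],[0,0,0,0,0,0.003,40],[0,0,0,0,0,0.003,40],[0,0,0,0,0,0,40]]' | egrep 'time|pos|force|width'
```

```text
time_s: 11.02
position: [0.5399, -0.2551, 0.0912]
ft_force: [0.1, -0.1, -0.8]
grip_width: 0.034
gripper_force: 0.0
```

```bash
python3 -m jog '[[0,0,0,0,0,0.003,40],[0,0,0,0,0,0.002,40],[0,0,0,0,0,0,15],[0,0,0,0,0,0,5],[0,0,0,0,0,0,5]]' 20 | egrep 'time|pos|force|width'
```

```text
time_s: 11.65
position: [0.54, -0.2551, 0.0865]
ft_force: [-0.1, 0.6, 0.1]
grip_width: 0.0151
gripper_force: 20.5
```

The knob is held: width 15 mm, grip 20 N. I'll swing it about the pivot.

```bash
python3 -m jog '[[0,0,-0.105,0.0004,0.0079,0,5],[0,0,-0.105,0.0004,0.0079,0,5],[0,0,-0.105,0.0004,0.0079,0,5]]' | egrep 'time|pos|force|width'
```

```text
time_s: 12.02
position: [0.5308, -0.2764, 0.0865]
ft_force: [4.0, 2.9, -1.7]
grip_width: 0.0148
gripper_force: 20.5
```

```bash
python3 -m jog '[[0,0,-0.105,0.0004,0.0079,0,5],[0,0,-0.105,0.0004,0.0079,0,5],[0,0,-0.105,0.0004,0.0079,0,5],[0,0,-0.105,0.0004,0.0079,0,5],[0,0,-0.105,0.0004,0.0079,0,5],[0,0,-0.105,0.0004,0.0079,0,5],[0,0,-0.105,0.0004,0.0079,0,5],[0,0,0,0,0,0,5]]' | egrep 'time|pos|force|width'
```

```text
time_s: 13.02
position: [0.5376, -0.3301, 0.0865]
ft_force: [6.6, 1.6, -3.2]
grip_width: 0.0152
gripper_force: 20.4
```

Still gripped after 60°. I'll release it, lift straight up and move the arm back towards where it started so the cover can be seen.

```bash
python3 -m jog '[[0,0,0,0,0,0,40],[0,0,0,0,0,0,40],[0,0,0,0,0,-0.02,40],[0,0,0,0,0,-0.03,40],[0,0,0,0,0,-0.04,40],[0,0,0,0,0,-0.04,40],[0,0,0,0,0,0,40]]' | egrep 'time|pos|rot|force|width'; python3 -m jog '[[0,0,0,-0.045,0.01,0,40],[0,0,0,-0.045,0.01,0,40],[0,0,0,-0.045,0.01,0,40],[0,0,0,-0.045,0.01,0,40],[0,0,0,0,0,0,40]]' | egrep 'time|pos|force|width'
python3 - <<'E'
from h import *
im=optics.get_image("scene"); t=optics.get_image("top")
for n in (im,t): print(proj(n,(.5376,-.3301,.125)),proj(n,(.5387,-.2546,.1)))
z=lambda x,f:cv2.resize(x,None,fx=f,fy=f,interpolation=cv2.INTER_CUBIC)
cv2.imwrite("pics/c7.png",np.hstack([z(im["pixels"][330:480,140:340,::-1],2),z(t["pixels"][160:310,400:600,::-1],2)]))
E
```

```text
time_s: 13.9
position: [0.5367, -0.3316, 0.2201]
tool_rot: [[0.89, 0.455, 0.005], [0.455, -0.89, -0.005], [0.002, 0.007, -1.0]]
ft_force: [0.8, -0.2, 0.1]
grip_width: 0.034
gripper_force: 0.0
time_s: 14.52
position: [0.3915, -0.4498, 0.2154]
ft_force: [-0.0, -0.3, 0.1]
grip_width: 0.0338
gripper_force: 0.0
[194.50366657 460.00374886] [229.40427155 411.21569829]
[514.00023318 231.73201923] [467.86386945 231.48685487]
```

View pics/c7.png

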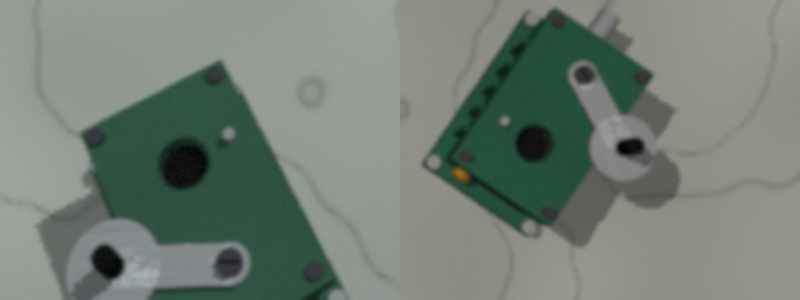

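The round cover now stands about 60° open, with its knob at about (514,233) in top. The port at (467,231) is completely uncovered and the arm is clear. The gauge unit was not touched, so I'm handing the job in.

```bash
python3 -c "
from rig import job; print(job.close_job())"
```

```text
the job is handed in; nothing more can be done
None
```

I swung the round oil cover about 60° counter-clockwise, so the port is fully uncovered in both views, left the square gauge cover untouched, and handed the job in at about 14.5 s with the arm clear; no verdict was returned.

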